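# Pump the vacuum lifter until its indicator pin is out

### The arm

A 6-joint arm with a two-finger parallel gripper is mounted at the origin on a cart in front of the work surface, level with it; the furniture and walls round the work are solid. World frame = base frame: x ahead of the robot, y to its left, z up, the work surface at z = 0. Lengths are in m, angles in rad, forces in N, time in s.
With the tool pointing down it reaches from about 0.375 to 0.925 m from the base axis. Payload 5.7 kg.
Tool frame: the origin (TCP) lies where the fingers leave the gripper's body, on its centre line; the fingertips stand env.tips_ahead ahead of it and the grasp point (between the pads) lies 54 mm ahead of it (env.tips_ahead is the distance from the TCP to the fingertips, in m); z points along the fingers, y is the direction in which the jaws open and shut (so a half turn about z gives the same grasp; the last joint's range is limited). The gripper opens to 85 mm and grips with 20 to 120 N. Pads are 22 mm wide; open, the fingers measure 114 mm over their backs; the gripper's body (76 mm by 85 mm) begins 54 mm behind the grasp point. The pads swing forward as they close: fully open they stand 13 mm farther back than shut.
Start: joints at [1.097, 0.359, 1.51, -0, 1.272, -0.115], TCP at [0.211, 0.562, 0.304] pointing down, gripper open.
Joint ranges: [-2.97, 2.97], [-1.01, 2.36], [0.21, 2.38], [-0.96, 4.11], [0.2, 2.71], [-2.98, 2.98]. Speed limits (rad/s): [2.39, 2.39, 3.14, 3.14, 3.14, 3.14].

### API

Orientations are given as [roll, pitch, yaw] about the fixed x, y, z axes, in that order (R = Rz(yaw) Ry(pitch) Rx(roll)).
In Python, from bench import status, viewer, env gives the robot as it stands.
- The arm moves only by the tool drive_tool, never from a script. Its argument "commands" is a list of rows, each an object with "rot": the turn, a rotation vector about the tool's x, y, z in rad, a list of three; "translation": the shift along the tool's x, y, z in cm, a list of three; "grip": the finger opening in cm, from 0 to 8.54. In form: [{"rot": [wx, wy, wz], "translation": [dx, dy, dz], "grip": grip}, ...]. A call has 1 to 8 rows; each row shifts and turns the pose as measured when the row begins, along the tool's axes as they then stand; what a row does not reach is not made up. A row lasts 1/12 s, in which the tool goes at most 41.7 mm and 7.16 degrees, less where a joint would pass 70% of its speed; a pose out of reach is approached as far as the arm can. A call with a gripper value outside its range is refused whole. The fingers move at their own pace and stop on an object; "newtons" is the grip in N (left out, the last holds). Time passes only in rows, so rows that do not move let the fingers close. It gives the time, the measured TCP pose, the force and the opening at its end, in the units of the state.
- status.get_state(): the state, without advancing time (a new reading comes with each control period).
- viewer.get_image(name): name is "side" or "top"; returns the picture (480x640x3 uint8, red, green, blue); there is no depth.
- viewer.calibration(name): a dict with "camera_matrix" (3x3 intrinsics, pixels), "distortion" ([k1, k2, p1, p2, k3] as OpenCV has them; the pictures are not rectified), "rvec" (rotation vector, rad) and "tvec" (3), from world to camera coordinates, as OpenCV has them. Camera axes: x right, y down, z forward; pixel columns grow to the right and rows downward; lengths in m; the calibration is good to about 2 mm. A picture is of the moment at which its call begins. calibration takes no time and is no camera call.
- env.finish_job(): hands the job in, once; it reports no verdict.
The state is a dict: "clock": time; "q": joint angles; "qvel": joint speeds; "joint_efforts": joint torques, N m; "position": TCP position; "eef_rot": TCP orientation; "force": force on the tool from outside, world axes, zero at the start; "wrist_torque": the same for the moment, N m; "gripper_width": finger opening in m.
Only numpy, scipy, OpenCV 4.12 (cv2) and the standard library are available. Lean on these libraries where they do the work, as an engineer would, in place of code of your own. Each camera call takes 0.05 s, during which the arm holds its last target. There are 200 camera calls.

### The job

A hand-pump vacuum lifter stands on the large white tile. With the fingertips, press its round plunger knob all the way down and let it spring all the way back up, again and again, until the indicator pin beside it has popped fully out, then take the hand away. Do not lift or shift the lifter, do not touch the pin or the small release button, and leave the two jars and the cone pack where they stand.

Things in the scene. Friction and masses are not known exactly. Their poses are not given: they have to be found in the camera images.
- knob_top (a point): centre of the flat top of the plunger knob of the lifter: a round black mushroom knob, 50 mm across and 18 mm thick, on a 14 mm steel rod over the pump barrel in the middle of the lifter. Its top is 126 mm above the top of the tile when up and 102 mm when pressed down, higher than all else on the lifter in both cases. z is up.
- plunger (a joint): how far the plunger knob is pressed straight down, m: 0 up, 0.024 fully down at its stop. A spring pushes it back up: 4 N at the top, 12 N at the stop, plus about 2 N when moved at 0.1 m/s. Each full stroke raises the indicator pin by one click of about 8 mm, on the way down; a ratchet keeps it there. Strokes of less than about three quarters may raise nothing. Once the pin is out, more strokes do no harm.
- pin_out (a joint): how far the indicator pin has come out, m: 0 in, 0.040 the end of its travel; the last click leaves it at about 0.039 and the one before at about 0.031. It starts somewhere between 0 and about 0.017, so it takes about three to five strokes.
- pin: the indicator pin: an upright steel pin, 10 mm across, in a round black boss 52 mm from the knob's axis, on the lifter's +y side. Origin at the mouth of the boss (45 mm above the tile) when in, rising with the pin; z is up. Its tip is 4 mm above the origin, so 4 mm proud when in and 43 mm when fully out, when a dark ring groove at its foot comes free of the boss.
- release (a joint): how far the release button is pressed down, m: 0 up, 0.005 down. It is the small steel rectangular button, 18 by 13 mm, on a square black boss 52 mm from the knob's axis on the lifter's -y side, its top 45 mm above the tile. It is to be left alone.
- lifter: the vacuum lifter, loose, 0.9 kg: a round black cup 140 mm across and 19 mm high, with the pump barrel in the middle (82 mm high, 52 mm across), the indicator boss at +y, the release button at -y and a black carry handle 77 mm high at +x. Origin at the centre of its underside, on the top of the tile; z up.
- big_tile: the large white tile under the lifter, 200 by 200 mm and 10 mm thick, fixed. Origin at the centre of its underside, on the table; z up.
- jar_brown_mid (a point): middle (42 mm up) of a glaze jar with a red screw lid, 69 mm across, 85 mm high, standing beside the tile; bystander.
- jar_white_mid (a point): middle (42 mm up) of a glaze jar with a black screw lid, 69 mm across, 85 mm high, standing beside the tile; bystander.
- cone_pack_mid (a point): a point 20 mm up the middle of a clay bar with three upright pyrometric cones, 28 by 92 mm, 63 mm high; bystander.

How it is judged:
On the way, in this order (a step that is already met when the one before it is completed fails the run):
1. the plunger is pressed down (value of joint plunger above 0.018 m).
2. the pin is fully out and the plunger is back up (value of joint pin_out above 0.036 m and value of joint plunger below 0.004 m), for 0.2 s.
At the end, for the whole second after the job is handed in: The indicator pin is out by more than 36 mm of its 40 mm, the plunger is back up (within 3 mm), the release button is up, and the lifter stands flat and at rest on the tile within 20 mm of where it was, as do the jars and the cone pack (20 mm) (value of joint pin_out above 0.036 m and value of joint plunger below 0.003 m and value of joint release below 0.002 m and distance of each of lifter, jar_brown_mid, jar_white_mid, cone_pack_mid from where it was at the start of the episode below 0.02 m and angle between lifter's own z axis and vertical below 0.05 rad and linear speed of lifter below 0.02 m/s); the robot touches nothing.
It fails at once if the lifter is lifted (6 mm off the tile), tipped (0.15 rad) or pushed away (20 mm) (height (world z) of lifter above 0.016 m or distance of lifter from where it was at the start of the episode above 0.02 m or angle between lifter's own z axis and vertical above 0.15 rad).
It fails at once if the robot touches the indicator pin (1 N) (contact force between pin and the fingers above 1 N or contact force between pin and the arm above 1 N).
It fails at once if the release button is pressed (2.5 mm) (value of joint release above 0.0025 m).
It fails at once if a jar or the cone pack is pushed away or lifted (20 mm) (distance of any of jar_brown_mid, jar_white_mid, cone_pack_mid from where it was at the start of the episode above 0.02 m).
It also fails if it takes over 45 s, if anything falls off the work surface, if the arm or the gripper's body presses on something with over 40 N, if the wrist force passes 120 N, or if a joint passes its speed limit or range.

## Working session

There is one attempt and no reset: what is moved stays moved. The work goes in short steps, Python scripts to look and compute and a tool call to move; the robot and the scene stay as the last step left them, time stands still between calls to the robot, and variables do not carry over. Pictures are saved under pics/ and viewed, about 8 in all and at most 12, crops included, and the job is handed in when it is done.

Besides the shell and the picture viewer there is one more tool, called after ">>>" as a command line: name --argument value ..., lists and objects as JSON in quotes. drive_tool: Moves the arm, as the interface text tells. Its arguments: {"type":"object","properties":{"commands":{"type":"array"},"newtons":{"type":"number"}},"required":["commands"]}

```bash
mkdir -p pics; python3 - <<'E'
from bench import status, viewer, env
import cv2
for n in("side","top"):
    cv2.imwrite(f"pics/{n}0.png",viewer.get_image(n)[:,:,::-1])
s=status.get_state();print(s,env.tips_ahead)
E
```

```text
{'clock': 0.1, 'q': array([ 1.09692290e+00,  3.59452554e-01,  1.51133866e+00, -1.25354009e-05,
        1.27249950e+00, -1.15092198e-01]), 'qvel': array([ 0.00141642, -0.0013663 , -0.00270972,  0.00057963,  0.00069902,
       -0.00080566]), 'joint_efforts': array([-2.19846243e-04, -5.28648198e+01, -2.79352212e+01, -4.31033423e-04,
        5.08965095e-03, -5.23034799e-06]), 'position': array([0.21045734, 0.56134675, 0.30312038]), 'eef_rot': array([-3.13990446e+00, -1.83105535e-04,  2.78281497e+00]), 'force': array([ 1.06865758,  0.96356615, -0.16949306]), 'wrist_torque': array([ 0.04765546,  0.04206369, -0.00687031]), 'gripper_width': 0.08532102690758805} 0.0726
```

View pics/side0.png

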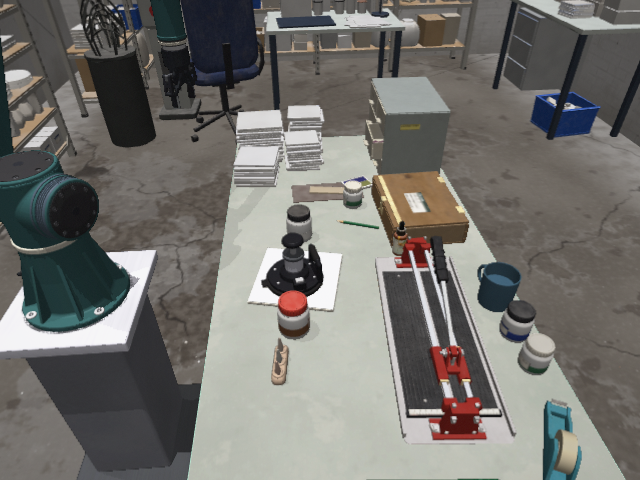

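View pics/top0.png

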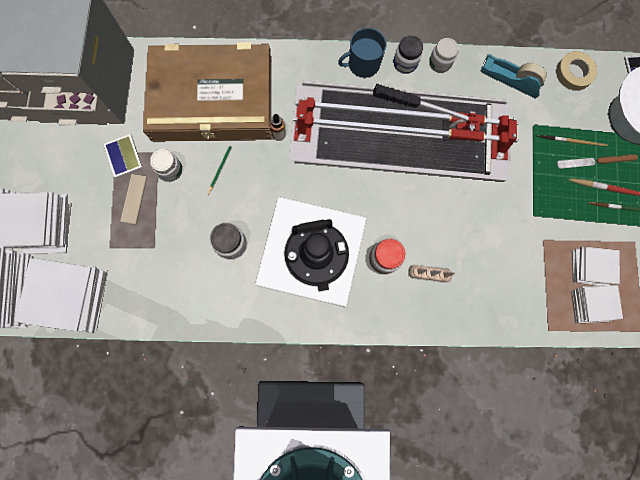

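The side view shows the lifter at about (293,270) with the knob at (292,241). In the top view the knob is at about (318,246), the black-lid jar at (228,240), the red-lid jar at (387,256) and the cones at (430,272). I'll enlarge both.

```bash
python3 - <<'E'
import cv2,numpy as np
a=cv2.imread("pics/top0.png")[190:310,250:385];b=cv2.imread("pics/side0.png")[220:310,245:346]
a=cv2.resize(a,(405*1,360),interpolation=3);b=cv2.resize(b,(404,360),interpolation=3)
cv2.imwrite("pics/c.png",np.hstack([a[:, :390],b]))
E
```

```text
(no output)
```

View pics/c.png

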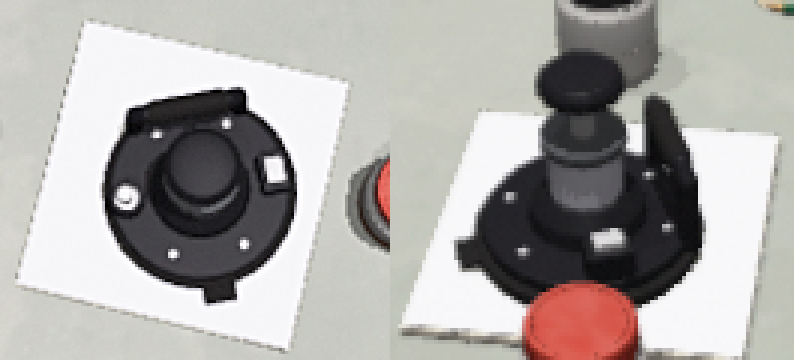

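The crops show the knob top at top-view pixel (317.4,244.8) and side-view pixel (292.5,238.7). In the top view the pin is at (291.7,255.5), the release button at (341,246.7), and the handle is on the far side.

```bash
cat >h.py <<'E'
from bench import status, viewer, env
import cv2,numpy as np
def ray(n,p):
    c=viewer.calibration(n);K=np.array(c["camera_matrix"],float);D=np.array(c["distortion"],float)
    R=cv2.Rodrigues(np.array(c["rvec"],float))[0];t=np.array(c["tvec"],float).reshape(3)
    u=cv2.undistortPoints(np.array([[p]],float),K,D)[0,0]
    return -R.T@t,R.T@np.r_[u,1]
def atz(n,p,z):
    o,d=ray(n,p);return (o+d*(z-o[2])/d[2]).round(4)
def proj(n,P):
    c=viewer.calibration(n)
    return cv2.projectPoints(np.array(P,float).reshape(-1,3),np.array(c["rvec"],float),np.array(c["tvec"],float),np.array(c["camera_matrix"],float),np.array(c["distortion"],float))[0][:,0].round(1)
E
python3 - <<'E'
from h import *
print(atz("top",(317.4,244.8),.136),atz("side",(292.5,238.7),.136))
print("pin",atz("top",(291.7,255.5),.059),"rel",atz("top",(341,246.7),.055))
for p in[(277.5,197.5),(366.3,217),(346.5,306.5),(255.7,284.3)]:print(atz("top",p,.01))
print(atz("top",(228,238),.085),atz("top",(388,254),.085),atz("top",(431,271),.04))
print(ray("top",(0,0))[0],ray("side",(0,0))[0])
E
```

```text
[ 5.152e-01 -1.000e-04  1.360e-01] [ 0.5153 -0.0101  0.136 ]
pin [0.5044 0.0511 0.059 ] rel [ 0.5253 -0.05    0.055 ]
[0.639  0.0876 0.01  ]
[ 0.5992 -0.1077  0.01  ]
[ 0.4045 -0.0657  0.01  ]
[0.4478 0.128  0.01  ]
[0.5337 0.1788 0.085 ] [ 0.5076 -0.1424  0.085 ] [ 0.4799 -0.2398  0.04  ]
[0.37007897 0.0126539  1.03776079] [ 0.51921838 -0.82471519  0.7576131 ]
```

The knob is at (0.515, 0.000). The midpoint of the pin and release button agrees at (0.515, 0.0005), with 103 mm between them. I'll close the fingers and travel high.

>>> drive_tool --commands '[{"rot": [0, 0, 0], "translation": [-3.1, -2.7, 0], "grip": 0}, {"rot": [0, 0, 0], "translation": [-3.1, -2.7, 0], "grip": 0}, {"rot": [0, 0, 0], "translation": [-3.1, -2.7, 0], "grip": 0}, {"rot": [0, 0, 0], "translation": [-3.1, -2.7, 0], "grip": 0}, {"rot": [0, 0, 0], "translation": [-3.1, -2.7, 0], "grip": 0}, {"rot": [0, 0, 0], "translation": [-3.1, -2.7, 0], "grip": 0}, {"rot": [0, 0, 0], "translation": [-3.1, -2.7, 0], "grip": 0}, {"rot": [0, 0, 0], "translation": [-3.1, -2.7, 0], "grip": 0}]' --newtons 40

```text
clock: 0.77
position: [0.366, 0.2717, 0.2994]
eef_rot: [-3.141, -0.004, 2.796]
force: [1.7, 0.3, -0.1]
gripper_width: 0.0004
```

>>> drive_tool --commands '[{"rot": [0, 0, 0], "translation": [-3.1, -2.7, 0], "grip": 0}, {"rot": [0, 0, 0], "translation": [-3.1, -2.7, 0], "grip": 0}, {"rot": [0, 0, 0], "translation": [-3.1, -2.7, 0], "grip": 0}, {"rot": [0, 0, 0], "translation": [-3.1, -2.7, 0], "grip": 0}, {"rot": [0, 0, 0], "translation": [-3.1, -2.7, 0], "grip": 0}, {"rot": [0, 0, 0], "translation": [-3.1, -2.7, 0], "grip": 0}, {"rot": [0, 0, 0], "translation": [-3.1, -2.7, 0], "grip": 0}, {"rot": [0, 0, 0], "translation": [-1, -1, 0], "grip": 0}]'

```text
clock: 1.43
position: [0.5124, -0.0029, 0.2978]
eef_rot: [-3.139, -0.003, 2.793]
force: [0.7, 0.3, 0.5]
gripper_width: -0.0003
```

>>> drive_tool --commands '[{"rot": [0, 0, 0], "translation": [0, 0, 0], "grip": 0}]'

```text
clock: 1.52
position: [0.5139, -0.0061, 0.2975]
eef_rot: [-3.139, -0.002, 2.79]
force: [-0.7, -0.1, -0.3]
gripper_width: -0.0002
```

>>> drive_tool --commands '[{"rot": [0, 0, 0], "translation": [0.1, 0.6, 2.0], "grip": 0}, {"rot": [0, 0, 0], "translation": [0, 0, 2.5], "grip": 0}, {"rot": [0, 0, 0], "translation": [0, 0, 1.8], "grip": 0}, {"rot": [0, 0, 0], "translation": [0, 0, 0], "grip": 0}, {"rot": [0, 0, 0], "translation": [0, 0, 0], "grip": 0}]'

```text
clock: 1.93
position: [0.5144, 0.0003, 0.2326]
eef_rot: [-3.14, -0.003, 2.786]
force: [0.1, 0.4, 0.0]
gripper_width: -0.0001
```

```bash
python3 - <<'E'
from h import *
a=viewer.get_image("top")[190:310,250:385,::-1];b=viewer.get_image("side")[200:310,245:346,::-1]
a=cv2.resize(a,(405,360),interpolation=3)[:, :390];b=cv2.resize(b,(331,360),interpolation=3)
cv2.imwrite("pics/d.png",np.hstack([a,b]))
s=status.get_state();print(s["position"],s["force"],s["clock"])
E
```

```text
[5.14742287e-01 2.26509014e-04 2.33386509e-01] [0.0735549  0.24570849 0.31862501] 2.0333
```

View pics/d.png

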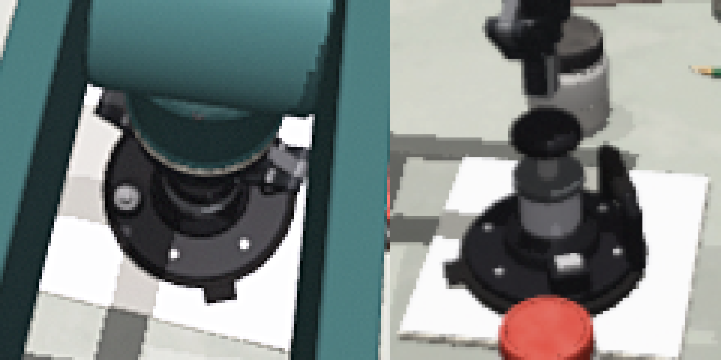

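The side crop shows the closed fingertips directly above the knob at crop x ≈ 540, with the knob at ≈ 545. The pin and release button are clear. I'll press in small steps.

>>> drive_tool --commands '[{"rot": [0, 0, 0], "translation": [0, 0, 1.0], "grip": 0}, {"rot": [0, 0, 0], "translation": [0, 0, 1.0], "grip": 0}, {"rot": [0, 0, 0], "translation": [0, 0, 0.8], "grip": 0}, {"rot": [0, 0, 0], "translation": [0, 0, 0], "grip": 0}]'

```text
clock: 2.37
position: [0.5173, 0.0008, 0.2069]
eef_rot: [3.141, 0.007, 2.787]
force: [-0.7, -0.2, 4.1]
gripper_width: 0.0001
```

>>> drive_tool --commands '[{"rot": [0, 0, 0], "translation": [0, 0, 0.8], "grip": 0}, {"rot": [0, 0, 0], "translation": [0, 0, 0.6], "grip": 0}, {"rot": [0, 0, 0], "translation": [0, 0, 0], "grip": 0}]'

```text
clock: 2.62
position: [0.5176, 0.0008, 0.1939]
eef_rot: [3.141, 0.008, 2.787]
force: [-2.2, 0.2, 7.6]
gripper_width: 0.0
```

>>> drive_tool --commands '[{"rot": [0, 0, 0], "translation": [0, 0, 0.6], "grip": 0}, {"rot": [0, 0, 0], "translation": [0, 0, 0.3], "grip": 0}, {"rot": [0, 0, 0], "translation": [0, 0, 0], "grip": 0}]'

```text
clock: 2.87
position: [0.5177, 0.0008, 0.1869]
eef_rot: [3.141, 0.008, 2.787]
force: [-2.9, 0.8, 10.6]
gripper_width: 0.0003
```

>>> drive_tool --commands '[{"rot": [0, 0, 0], "translation": [0, 0, 0.3], "grip": 0}, {"rot": [0, 0, 0], "translation": [0, 0, 0], "grip": 0}]'

```text
clock: 3.03
position: [0.5176, 0.0008, 0.1856]
eef_rot: [3.141, 0.008, 2.787]
force: [-2.9, 0.5, 10.8]
gripper_width: -0.0003
```

>>> drive_tool --commands '[{"rot": [0, 0, 0], "translation": [0, 0, 0.4], "grip": 0}, {"rot": [0, 0, 0], "translation": [0, 0, 0], "grip": 0}]'

```text
clock: 3.2
position: [0.5177, 0.0008, 0.1857]
eef_rot: [3.141, 0.009, 2.787]
force: [-4.3, -0.6, 10.3]
gripper_width: 0.0002
```

>>> drive_tool --commands '[{"rot": [0, 0, 0], "translation": [0, 0, 0.5], "grip": 0}]'

```text
clock: 3.28
position: [0.5179, 0.0008, 0.1839]
eef_rot: [3.141, 0.01, 2.787]
force: [-20.2, 3.5, 81.7]
gripper_width: 0.0
```

>>> drive_tool --commands '[{"rot": [0, 0, 0], "translation": [0, 0, 0.5], "grip": 0}]'

```text
clock: 3.37
position: [0.5179, 0.0008, 0.1839]
eef_rot: [3.141, 0.011, 2.788]
force: [-23.0, 1.9, 78.2]
gripper_width: -0.0002
```

The stop is at TCP z ≈ 0.184, so stroke 1 is complete. I'll let it up and re-centre in the air.

>>> drive_tool --commands '[{"rot": [0, 0, 0], "translation": [0, 0, -1.0], "grip": 0}, {"rot": [0, 0, 0], "translation": [0, 0, -1.3], "grip": 0}, {"rot": [0, 0, 0], "translation": [0, 0, -1.0], "grip": 0}, {"rot": [0, -0.01, 0], "translation": [0.3, 0, 0], "grip": 0}, {"rot": [0, 0, 0], "translation": [0, 0, 0], "grip": 0}]'

```text
clock: 3.78
position: [0.5158, 0.0017, 0.2232]
eef_rot: [3.139, 0.029, 2.787]
force: [-0.0, -0.5, -0.3]
gripper_width: 0.0002
```

>>> drive_tool --commands '[{"rot": [0, 0.03, 0], "translation": [0, 0, 0.5], "grip": 0}, {"rot": [0, 0, 0], "translation": [0, 0, 1.0], "grip": 0}, {"rot": [0, 0, 0], "translation": [0, 0, 1.0], "grip": 0}, {"rot": [0, 0, 0], "translation": [0, 0, 0.8], "grip": 0}, {"rot": [0, 0, 0], "translation": [0, 0, 0.3], "grip": 0}, {"rot": [0, 0, 0], "translation": [0, 0, 0.3], "grip": 0}]'

```text
clock: 4.28
position: [0.517, 0.0018, 0.1837]
eef_rot: [3.139, -0.004, 2.787]
force: [-23.2, 3.4, 96.9]
gripper_width: 0.0001
```

>>> drive_tool --commands '[{"rot": [0, 0, 0], "translation": [0, 0, -1.0], "grip": 0}, {"rot": [0, 0, 0], "translation": [0, 0, -1.3], "grip": 0}, {"rot": [0, 0, 0], "translation": [0, 0, -1.0], "grip": 0}, {"rot": [0, 0, 0], "translation": [0.1, 0, 0], "grip": 0}, {"rot": [0, 0, 0], "translation": [0, 0, 0], "grip": 0}]'

```text
clock: 4.7
position: [0.5158, 0.0019, 0.2144]
eef_rot: [3.139, -0.009, 2.787]
force: [-0.1, 1.1, -0.7]
gripper_width: 0.0002
```

Stroke 3, with gentler end rows.

>>> drive_tool --commands '[{"rot": [0, -0.01, 0], "translation": [0, -0.1, 0.5], "grip": 0}, {"rot": [0, 0, 0], "translation": [0, 0, 1.0], "grip": 0}, {"rot": [0, 0, 0], "translation": [0, 0, 1.0], "grip": 0}, {"rot": [0, 0, 0], "translation": [0, 0, 0.3], "grip": 0}]'

```text
clock: 5.03
position: [0.516, 0.0009, 0.1841]
eef_rot: [3.139, 0.002, 2.786]
force: [-11.7, 1.8, 58.5]
gripper_width: 0.0001
```

>>> drive_tool --commands '[{"rot": [0, 0, 0], "translation": [0, 0, 0.2], "grip": 0}]'

```text
clock: 5.12
position: [0.5161, 0.001, 0.1841]
eef_rot: [3.139, 0.002, 2.787]
force: [-16.1, 2.2, 68.6]
gripper_width: 0.0002
```

>>> drive_tool --commands '[{"rot": [0, 0, 0], "translation": [0, 0, -1.0], "grip": 0}, {"rot": [0, 0, 0], "translation": [0, 0, -1.3], "grip": 0}, {"rot": [0, 0, 0], "translation": [0, 0, -1.0], "grip": 0}, {"rot": [0, 0, 0], "translation": [0, 0, 0], "grip": 0}, {"rot": [0, 0, 0], "translation": [0, 0, 0], "grip": 0}, {"rot": [0, 0, 0], "translation": [0, 0, 0], "grip": 0}]'

```text
clock: 5.62
position: [0.515, 0.0009, 0.2143]
eef_rot: [3.14, -0.003, 2.786]
force: [-0.6, 1.6, 0.1]
gripper_width: -0.0
```

```bash
python3 - <<'E'
from h import *
b=viewer.get_image("side")[200:310,245:346,::-1];a=viewer.get_image("top")[190:310,250:385,::-1]
a=cv2.resize(a,(405,360),interpolation=3)[:, :260];b=cv2.resize(b,(505,550),interpolation=3)
cv2.imwrite("pics/e.png",np.hstack([np.vstack([a,np.zeros((190,260,3),np.uint8)]),b]))
s=status.get_state();print(s["position"],s["eef_rot"],s["force"],s["clock"])
E
```

```text
[0.51469409 0.00096874 0.21410485] [ 3.14060365 -0.00387299  2.78623577] [-0.12766036  0.84684127  0.88361781] 5.7167
```

View pics/e.png

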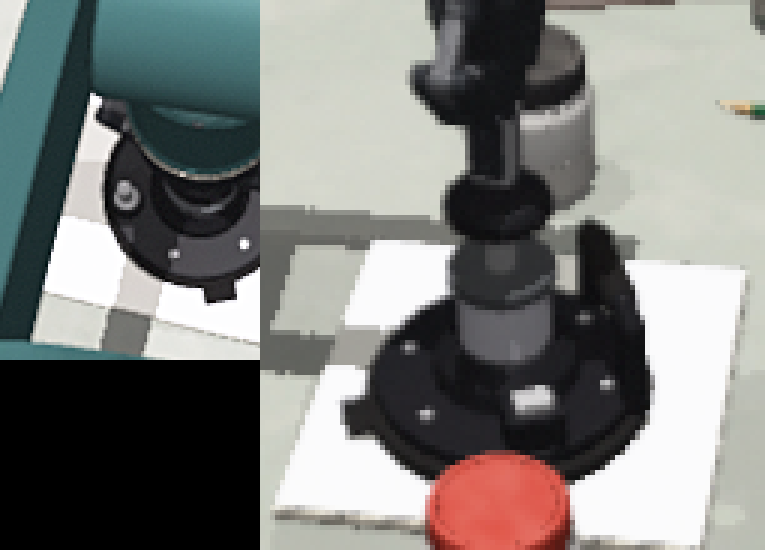

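The lifter hasn't moved and the knob is back up. The pin is hidden by the barrel in the side view. In the top view it sits at about (125,192) in the crop, and its shift there is too small to judge. I'll continue with strokes 4 to 6.

>>> drive_tool --commands '[{"rot": [0, 0, 0], "translation": [0, 0, 0.5], "grip": 0}, {"rot": [0, 0, 0], "translation": [0, 0, 1.0], "grip": 0}, {"rot": [0, 0, 0], "translation": [0, 0, 1.0], "grip": 0}, {"rot": [0, 0, 0], "translation": [0, 0, 0.3], "grip": 0}]'

```text
clock: 6.05
position: [0.5149, 0.001, 0.1847]
eef_rot: [3.141, -0.003, 2.786]
force: [-2.3, 0.2, 11.8]
gripper_width: -0.0
```

>>> drive_tool --commands '[{"rot": [0, 0, 0], "translation": [0, 0, 0.2], "grip": 0}, {"rot": [0, 0, 0], "translation": [0, 0, -1.0], "grip": 0}, {"rot": [0, 0, 0], "translation": [0, 0, -1.3], "grip": 0}, {"rot": [0, 0, 0], "translation": [0, 0, -1.0], "grip": 0}, {"rot": [0, 0, 0], "translation": [0.1, 0, 0], "grip": 0}, {"rot": [0, 0, 0], "translation": [0, 0, 0], "grip": 0}, {"rot": [0, 0, 0], "translation": [0, 0, 0], "grip": 0}]'

```text
clock: 6.63
position: [0.5141, 0.0013, 0.2163]
eef_rot: [3.141, -0.004, 2.786]
force: [0.2, -0.3, 0.2]
gripper_width: -0.0002
```

>>> drive_tool --commands '[{"rot": [0, 0, 0], "translation": [0, 0, 0.5], "grip": 0}, {"rot": [0, 0, 0], "translation": [0, 0, 1.0], "grip": 0}, {"rot": [0, 0, 0], "translation": [0, 0, 1.0], "grip": 0}, {"rot": [0, 0, 0], "translation": [0, 0, 0.3], "grip": 0}]'

```text
clock: 6.97
position: [0.5142, 0.0013, 0.1859]
eef_rot: [3.141, -0.003, 2.786]
force: [-2.2, 0.4, 13.2]
gripper_width: 0.0001
```

>>> drive_tool --commands '[{"rot": [0, 0, 0], "translation": [0, 0, 0.3], "grip": 0}]'

```text
clock: 7.05
position: [0.5145, 0.0013, 0.1839]
eef_rot: [3.14, -0.003, 2.786]
force: [-18.0, 2.0, 80.4]
gripper_width: -0.0001
```

>>> drive_tool --commands '[{"rot": [0, 0, 0], "translation": [0, 0, -1.0], "grip": 0}, {"rot": [0, 0, 0], "translation": [0, 0, -1.3], "grip": 0}, {"rot": [0, 0, 0], "translation": [0, 0, -1.0], "grip": 0}, {"rot": [0, 0, 0], "translation": [0, 0, 0], "grip": 0}, {"rot": [0, 0, 0], "translation": [0, 0, 0], "grip": 0}, {"rot": [0, 0, 0], "translation": [0, 0, 0], "grip": 0}]'

```text
clock: 7.55
position: [0.5141, 0.0013, 0.2143]
eef_rot: [3.141, -0.005, 2.786]
force: [-0.1, -0.4, 0.8]
gripper_width: 0.0004
```

>>> drive_tool --commands '[{"rot": [0, 0, 0], "translation": [0, 0, 0.5], "grip": 0}, {"rot": [0, 0, 0], "translation": [0, 0, 1.0], "grip": 0}, {"rot": [0, 0, 0], "translation": [0, 0, 1.0], "grip": 0}, {"rot": [0, 0, 0], "translation": [0, 0, 0.3], "grip": 0}]'

```text
clock: 7.88
position: [0.5141, 0.0013, 0.1843]
eef_rot: [3.141, -0.005, 2.786]
force: [-7.5, 1.0, 47.2]
gripper_width: -0.0006
```

Six full strokes are done. I'll rise and move away to look.

>>> drive_tool --commands '[{"rot": [0, 0, 0], "translation": [0, 0, -1.0], "grip": 0}, {"rot": [0, 0, 0], "translation": [0, 0, -1.3], "grip": 0}, {"rot": [0, 0, 0], "translation": [0, 0, -2.5], "grip": 0}, {"rot": [0, 0, 0], "translation": [0, 0, -3], "grip": 0}, {"rot": [0, 0, 0], "translation": [0, 0, -3], "grip": 0}, {"rot": [0, 0, 0], "translation": [0, 0, -2], "grip": 0}, {"rot": [0, 0, 0], "translation": [3, 2.7, 0], "grip": 0}, {"rot": [0, 0, 0], "translation": [3, 2.7, 0], "grip": 0}]'

```text
clock: 8.55
position: [0.4799, 0.0688, 0.3089]
eef_rot: [-3.139, -0.01, 2.778]
force: [-0.2, 0.7, -0.6]
gripper_width: 0.0
```

>>> drive_tool --commands '[{"rot": [0, 0, 0], "translation": [3, 2.7, 0], "grip": 0}, {"rot": [0, 0, 0], "translation": [3, 2.7, 0], "grip": 0}, {"rot": [0, 0, 0], "translation": [3, 2.7, 0], "grip": 0}, {"rot": [0, 0, 0], "translation": [3, 2.7, 0], "grip": 0}, {"rot": [0, 0, 0], "translation": [3, 2.7, 0], "grip": 0}, {"rot": [0, 0, 0], "translation": [3, 2.7, 0], "grip": 0}, {"rot": [0, 0, 0], "translation": [0, 0, 0], "grip": 0}, {"rot": [0, 0, 0], "translation": [0, 0, 0], "grip": 0}]'

```text
clock: 9.22
position: [0.3588, 0.2957, 0.3016]
eef_rot: [-3.135, -0.018, 2.78]
force: [0.6, -1.3, -0.5]
gripper_width: -0.0002
```

```bash
python3 - <<'E'
from h import *
A=viewer.get_image("top")[:,:,::-1];B=viewer.get_image("side")[:,:,::-1]
cv2.imwrite("pics/top9.png",A)
a=cv2.resize(A[190:310,270:370],(400,480),interpolation=3);b=cv2.resize(B[215:315,250:346],(400,417),interpolation=3)
b=np.vstack([b,np.zeros((63,400,3),np.uint8)])
cv2.imwrite("pics/f.png",np.hstack([a,b]))
A0=cv2.imread("pics/top0.png")
from math import cos,sin
for h in(4,12,20,28,35,43):print(h,proj("top",[.5044,.0511,.055+h/1000]))
for n,p in dict(white=(200,210,60,60),brown=(365,230,45,50),cone=(405,258,55,28),lifter=(255,195,115,115)).items():
    x,y,w,h=p;print(n,cv2.phaseCorrelate(np.float64(cv2.cvtColor(A0,6)[y:y+h,x:x+w]),np.float64(cv2.cvtColor(A,6)[y:y+h,x:x+w])))
s=status.get_state();print(s["position"],s["force"],s["clock"])
E
```

```text
4 [[291.7 255.5]]
12 [[291.5 255. ]]
20 [[291.4 254.4]]
28 [[291.3 253.9]]
35 [[291.1 253.4]]
43 [[291.  252.8]]
white ((0.018129551279944423, -0.00019116777320249412), 0.9145602828999905)
brown ((0.5333838598706215, -0.005998518568585354), 0.9936079919647762)
cone ((0.03041625998898212, -0.0040159818475178355), 0.9904356087078837)
lifter ((-0.03619930404477145, -0.12132831341084938), 0.9823343779146195)
[0.35961896 0.29439469 0.30171612] [ 0.84165911 -0.03968853 -1.40131044] 9.3167
```

View pics/f.png

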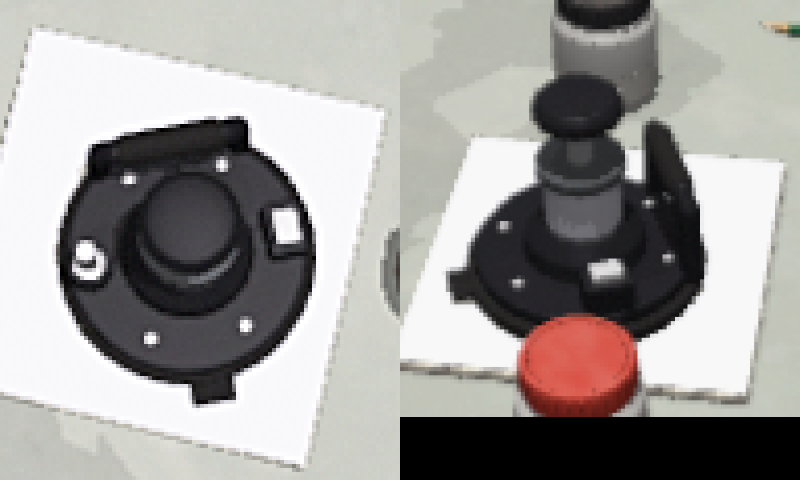

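The lifter is unmoved, the knob is up and the release button looks unchanged. The pin's tip now shows at about (291.5,253) with the dark groove shape below it. I'll check by enlarging before and after.

```bash
python3 - <<'E'
from h import *
cv2.imwrite("pics/g.png",np.hstack([cv2.resize(cv2.imread(f)[243:268,280:305],(375,375),interpolation=0) for f in("pics/top0.png","pics/top9.png")]))
E
```

```text
(no output)
```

View pics/g.png

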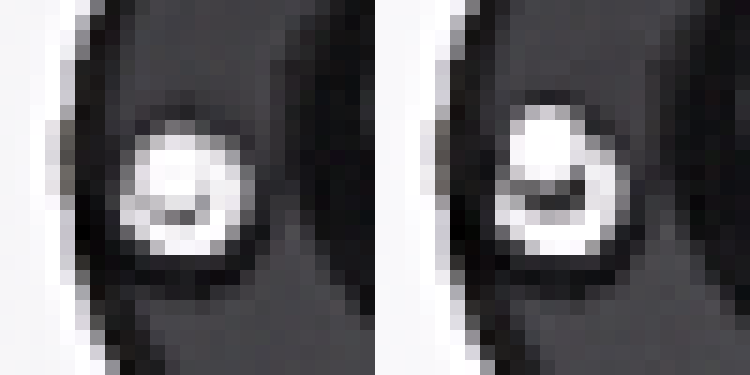

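The pin tip has moved up by about 2 px and the dark groove shows at its foot. That fits a fully out pin (1.5 to 2.7 px expected), as do six full strokes.

```bash
python3 -c "
from bench import env; print(env.finish_job())"
```

```text
the job is handed in; nothing more can be done
None
```

I pressed the plunger knob through six strokes with the closed fingertips, moved the hand well clear, and handed the job in at about 9.3 s. No verdict was reported.

- **Strokes:** I let the knob rise fully between strokes. Five strokes ended against the stop, at TCP z of about 0.184 m. I did not read stroke 4 at the very bottom; the last reading was 0.7 mm above the stop, and I pressed 2 mm further after it.
- **Pin:** In the top view its tip moved about 2 px and a dark groove now shows at its foot, which fits a fully out pin. The side camera cannot see the pin, so this rests on that view and on six strokes being more than the three to five needed.
- **Lifter and button:** The knob is back up, the release button looks untouched, and the lifter shows no movement in the top view.
- **Jars and cone pack:** The black-lid jar and the cone pack did not move. The red-lid jar gave an apparent shift of 0.5 px, roughly 1 mm, which is well inside the 20 mm limit.
- **Forces:** The highest wrist force I read was about 100 N at the stop on stroke 2, under the 120 N limit. I pressed more gently after that; later peaks reached about 80 N.

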